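# Hold the lift gate and push the pattern rack through

## Task

Push the white rack of green wax patterns along the chute past the yellow gate: with one fingertip hold the gate swung up clear of the rack (its red bar, pushed outwards away from the channel, raises it) while another fingertip pushes on the upright blue plate at the rack's tail. Stop when the loaded part of the rack is completely past the gate, then let the gate drop shut behind it, over the flat tail. Do not lift the rack off the chute floor, and leave the bottle, cup, red box and brush where they are.

Things in the scene. Friction and masses are not known exactly. Their poses are not given: they have to be found in the camera images.
- chute: Low open-topped metal chute fixed to the table. Origin: on the table top, channel centre line, in the gate's vertical plane. +x = direction of travel, +y = side of the hinge and red bar, z up. Channel 84 mm wide (y -42 to +42 mm), from x = -255 mm to the stop; floor 6 mm above the table; walls 5 mm thick, tops 18 mm above the table. Base plate y -57 to +93 mm
- chute_stop (a point): Middle of the face of the cross stop that ends the channel, chute x = +115 mm; the stop is 30 mm high
- gate_hinge (a point): Point on the gate's level hinge axis, in the gate plane: chute x 0, y +62 mm, 40 mm above the table; the axis runs along the chute's x. Two blue bearing cheeks 50 mm high flank it at chute x -21 to +21, y 50 to 74 mm
- gate (a joint): Gate angle: 0 = shut, grows as the gate swings up in the plane chute x = 0, stop at 1.05 rad. A spring shuts it; holding it up takes about 3 to 5 N at the red bar. The rack cannot push it open. From about 0.4 rad up the loaded rack passes freely below it; aim for about 0.75
- gate_edge (a point): Middle of the lower edge of the yellow gate's plate (56 mm wide, 6 mm thick), 16 mm above the table when shut, moving with the gate. The gate's arm, 8 mm thick, 10 mm high, reaches 100 mm from the hinge across the channel; fully up its tip is about 130 mm above the table
- lift_bar (a point): On the axis of the red bar, at chute x -180 mm: round, 10 mm thick, rigid with the gate, parallel to the chute from x -260 to 0, free below up to the hinge. Shut: axis at chute y +44, 87 mm above the table. Pushed to +y from its inner side it raises the gate: axis at y = 62 + 50.3 sin(angle - 0.366), height 40 + 50.3 cos(angle - 0.366) mm. A finger may slide along it
- rack: White rack, about 0.4 kg, loose in the channel (3 mm play each side). Origin: centre of the underside of the loaded part; x = direction of travel. Loaded part 80 mm long (x -40 to +40), 76 mm wide, 24 mm high. Behind it a flat tail 40 mm wide, 4 mm thick, then the upright blue push plate. The shut gate clears the tail but not the loaded part or the plate
- rack_nose (a point): Middle of the front edge of the rack's loaded part (rack x = +40 mm)
- rack_rear (a point): Middle of the rear edge of the rack's loaded part (rack x = -40 mm); it must end clearly (8 mm or more) beyond the gate plane. The stop allows at most 35 mm
- push_face (a point): On the rear face of the blue push plate, centre of its width, 56 mm above the table, rack x = -106 mm. The plate is 60 mm wide, 6 mm thick and 70 mm tall (top 76 mm above the table)
- bottle: Yellow bottle standing near the chute, 52 mm across, 125 mm tall; origin at the centre of its foot. Leave it alone
- cup: Wooden cup, 64 mm across, 85 mm tall; origin at the centre of its foot. Leave it alone
- red_box: Open red box 75 x 55 x 30 mm; origin under its centre. Leave it alone
- brush: Brush 150 mm long lying on the table along its own x; leave it alone
Not all that is in view belongs to the job. What is shaped like the rack but purple is not meant.

How it is judged:
By the outcome, as a careful person would: the job done as asked, in the order asked, and still so for the second after the job is handed in, with the robot touching nothing.
It also fails if it takes over 37 s, if anything falls off the work surface, if the arm or the gripper's body presses on something with over 40 N, if the wrist force passes 120 N, or if a joint passes its speed limit or range.

## Robot

A 6-joint arm with a two-finger parallel gripper is mounted at the origin on the work surface. World frame = base frame: x ahead of the robot, y to its left, z up, the work surface at z = 0. Lengths are in m, angles in rad, forces in N, time in s.
With the tool pointing down it reaches from about 0.3 to 0.775 m from the base axis. Payload 14.6 kg.
Tool frame: the origin (TCP) lies at the very end of the fingers, on their centre line; the grasp point (between the pads) lies 19 mm behind it; z points along the fingers, y is the line along which they close (so a half turn about z gives the same grasp; the last joint's range is limited). The gripper opens to 94 mm and grips with 3 to 60 N. Pads are 16 mm wide; open, the fingers measure 119 mm over their backs; the gripper's body (75 mm by 177 mm) begins 78 mm behind the grasp point.
Start: joints at [-1.373, 0.3, 1.521, -0, 1.321, -0.067], TCP at [0.144, -0.531, 0.205] pointing down, gripper open.
Joint ranges: [-3.03, 3.03], [-0.79, 2.21], [0.23, 2.52], [-1.04, 4.18], [0, 3.07], [-2.55, 2.55]. Speed limits (rad/s): [2.22, 2.22, 2.57, 3.14, 3.14, 3.14].

## Interface

Orientations are given as a unit quaternion [w, x, y, z].
In Python, from rig import r gives the robot as it stands. The module is installed in compiled form; this text tells all that it offers.
- The arm moves only by the shell command python3 -m pendant 'ROWS' [FORCE]. ROWS is JSON, a list that holds one entry, the list of rows, each a list of 7 numbers: the shift along the tool's x, y, z in m, then the turn, a rotation vector about the tool's x, y, z in rad, then the finger opening in m, from 0 to 0.094. In form: [[[tx, ty, tz, wx, wy, wz, grip], ...]]. A call has exactly 10 rows; each row shifts and turns the commanded pose from where the row before left it, along the tool's axes as they then stand; what a row does not reach is not made up. A row lasts 1/12 s, in which the tool goes at most 41.7 mm and 7.16 degrees, less where a joint would pass 70% of its speed; a pose out of reach is approached as far as the arm can. A call with a gripper value outside its range is refused whole. The fingers move at their own pace and stop on an object; FORCE is the grip in N (left out, the last holds). Time passes only in rows, so rows that do not move let the fingers close, or fill a call up. It gives the time, the measured TCP pose, the force, the opening and the grip force at its end, in the units of the state.
- r.get_obs(): the state, without advancing time (a new reading comes with each control period).
- r.snapshot(name): name is "side" or "top"; returns a dict with "frame" (400x640x3 uint8, red, green, blue), "intrinsics" (3x3 intrinsics, pixels), "R" (3x3) and "t" (3): a world point X has camera coordinates R X + t. Camera axes: x right, y down, z forward; pixel columns grow to the right and rows downward; lengths in m; the calibration is good to about 2 mm. A picture is of the moment at which its call begins. There is no depth.
- r.finish_job(): hands the job in; it is judged then, once.
The state is a dict: "clock": time; "joint_pos": joint angles; "qd": joint speeds; "joint_torque": joint torques, N m; "ee_pos": TCP position; "ee_rot": TCP orientation; "ft_force": force on the tool from outside, world axes, zero at the start; "wrist_torque": the same for the moment, N m; "opening": finger opening in m; "gripper_force": force on a finger pad.
Only numpy, scipy, OpenCV 4.12 (cv2) and the standard library are available. Lean on these libraries where they do the work, as an engineer would, in place of code of your own. Each camera call takes 0.05 s, during which the arm holds its last target. There are 200 camera calls.

## Working session

There is one attempt and no reset: what is moved stays moved. The work goes in short steps, Python scripts to look and compute and a shell command to move; the robot and the scene stay as the last step left them, time stands still between calls to the robot, and variables do not carry over. Pictures are saved under pics/ and viewed, at most 10 in all, crops included, and the job is handed in when it is done.

```bash
mkdir -p pics
python3 - <<'E'
from rig import r
import cv2,numpy as np,json
o=r.get_obs();print(o['clock'],o['ee_pos'],o['ee_rot'],o['opening'])
for n in("side","top"):
    s=r.snapshot(n);cv2.imwrite(f"pics/{n}0.png",s['frame'][:,:,::-1])
    np.savez(n+".npz",K=s['intrinsics'],R=s['R'],t=s['t']);print(n,s['intrinsics'],s['R'],s['t'],-np.array(s['R']).T@s['t'])
E
```

```text
0.0 [ 0.14389671 -0.53057724  0.20490409] [-5.66144506e-04  9.91246270e-01  1.32024659e-01 -3.05149945e-05] 0.09345459873199158
side [[420.56847558   0.         313.72124786]
 [  0.         420.56847558 198.87273829]
 [  0.           0.           1.        ]] [[-0.70090927 -0.71294868  0.02074547]
 [-0.45530077  0.42484474 -0.78243731]
 [ 0.54902405 -0.55786299 -0.6223837 ]] [0.48993937 0.33527094 0.79152865] [0.06148389 0.64842807 0.74479901]
top [[386.60261723   0.         316.20741273]
 [  0.         386.60261723 196.37035764]
 [  0.           0.           1.        ]] [[ 0.02495946 -0.99966181  0.00730071]
 [-0.99362498 -0.02561054 -0.10978845]
 [ 0.1099383  -0.00451391 -0.99392816]] [0.02957816 0.68400897 1.03820297] [0.56477187 0.05177235 1.10677952]
```

View pics/top0.png

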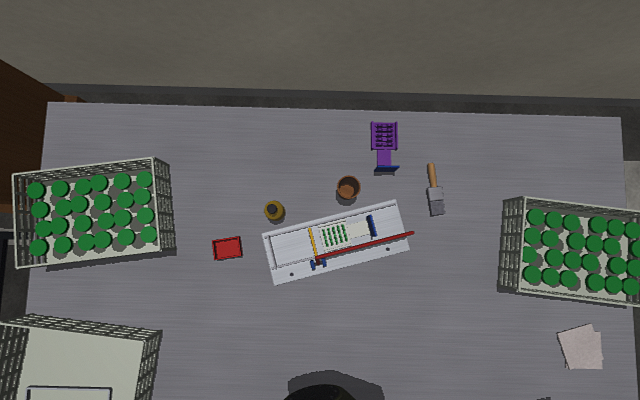

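View pics/side0.png

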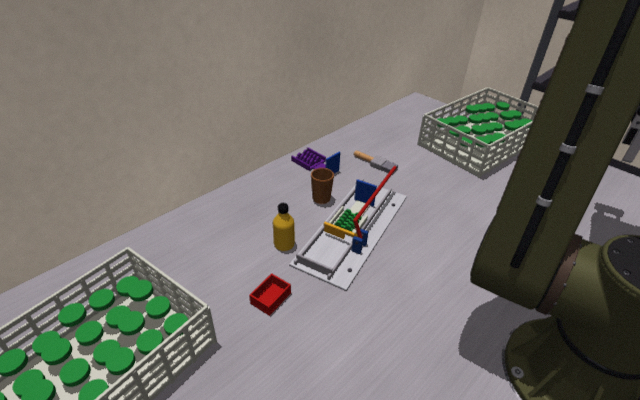

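The top view shows the chute from about (270,260) to (400,220), with travel to the left (world +y) and the red bar on the robot's side. I'll enlarge it to get measurable points.

Run:
```python
import cv2
a=cv2.imread("pics/top0.png")[190:290,255:420];cv2.imwrite("pics/topc.png",cv2.resize(a,None,fx=4.8,fy=4.8,interpolation=cv2.INTER_CUBIC))
a=cv2.imread("pics/side0.png")[150:295,285:415];cv2.imwrite("pics/sidec.png",cv2.resize(a,None,fx=4,fy=4,interpolation=cv2.INTER_CUBIC))
```

```text
(no output)
```

View pics/topc.png

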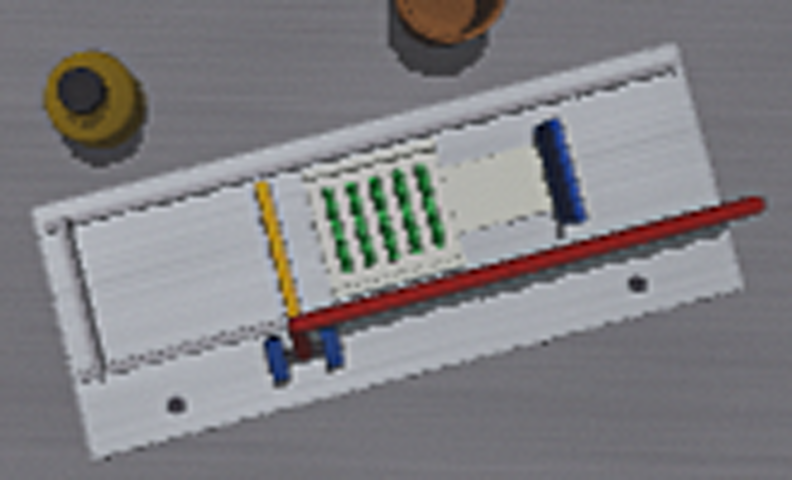

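View pics/sidec.png

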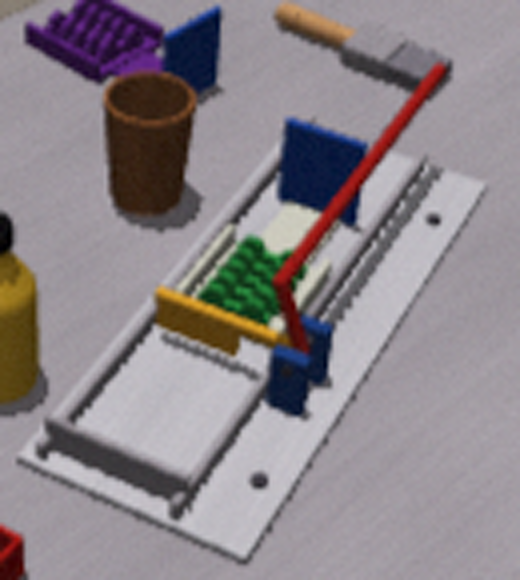

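```bash
cat > h.py <<'E'
import numpy as np
C={n:np.load(n+".npz") for n in("top","side")}
def proj(n,X):
    c=C[n];p=(c['R']@np.atleast_2d(X).T+c['t'][:,None]);p=c['K']@p;return (p[:2]/p[2]).T
def W(P,x,y,a):
    P=np.atleast_2d(P)/1000;c,s=np.cos(a),np.sin(a)
    return np.c_[x+c*P[:,0]-s*P[:,1],y+s*P[:,0]+c*P[:,1],P[:,2]]
E
python3 - <<'E'
from h import *
from scipy.optimize import least_squares as L
T=[((760,204),(-260,44,87)),((296,324),(0,44,87)),((72,222),(115,-42,30)),((103,378),(115,42,30)),((742,288),(-255,93,3)),((283,382),(21,74,50)),((343,368),(-21,74,50))]
S=[((443,68),(-260,44,87)),((285,275),(0,44,87)),((280,398),(21,74,50))]
S=S[:2]
Tp=np.array([p for p,_ in T])/4.8+[254.6,189.6];Sp=np.array([p for p,_ in S])/4+[284.6,149.6]
TX=[q for _,q in T];SX=[q for _,q in S]
f=lambda v:np.r_[(proj("top",W(TX,*v))-Tp),(proj("side",W(SX,*v))-Sp)].ravel()
s=L(f,[.5,.05,1.8],loss='soft_l1');print(s.x,np.round(f(s.x).reshape(-1,2),1))
v=s.x
# rack offset: plate rear top edge, z76; rack at chute x=u
q=np.array([(560,120),(585,220)])/4.8+[254.6,189.6]
g=lambda u:(proj("top",W([(u[0]-106,-30+u[1],76),(u[0]-106,30+u[1],76)],*v))-q).ravel()
s2=L(g,[-50,0]);print(s2.x,g(s2.x))
q2=np.array([(437,140),(305,170),(335,292)])/4.8+[254.6,189.6]
g=lambda u:(proj("top",W([(u[0]-40,-38+u[1],30),(u[0]+40,-38+u[1],30),(u[0]+40,38+u[1],30)],*v))-q2).ravel()
s3=L(g,[-50,0]);print(s3.x,g(s3.x))
u=s2.x[0]
print(W([(0,0,0),(u-106,0,56),(-180,44,87),(-260,44,87),(115,0,0)],*v))
E
```

```text
[0.56018269 0.0521602  1.8500788 ] [[ 0.1 -0. ]
 [ 1.1  0.2]
 [-0.4  0.6]
 [ 0.4 -2.1]
 [-0.7  0.3]
 [-1.   0.3]
 [ 1.5 -0.7]
 [-0.2  0. ]
 [ 0.   0.9]]
[-60.94362752   0.11089068] [-0.40581921 -0.51064888  0.40361139  0.50372755]
[-63.42950632  -1.09544726] [-0.04588198 -1.09375938 -0.32395104 -0.11415546  0.36775255  1.184646  ]
[[ 0.56018269  0.0521602   0.        ]
 [ 0.60620337 -0.10831495  0.056     ]
 [ 0.56750742 -0.13299473  0.087     ]
 [ 0.5895607  -0.20989501  0.087     ]
 [ 0.5284811   0.16270435  0.        ]]
```

```bash
python3 -m pendant '[[[0.028,-0.013,0,0,0,0,0.056],[0.028,-0.013,0,0,0,0,0.056],[0.028,-0.013,0,0,0,0,0.056],[0.028,-0.013,0,0,0,0,0.056],[0.028,-0.013,0,0,0,0,0.056],[0.028,-0.013,0,0,0,0,0.056],[0.028,-0.013,0,0,0,0,0.056],[0.028,-0.013,0,0,0,0,0.056],[0.028,-0.013,0,0,0,0,0.056],[0.028,-0.013,0,0,0,0,0.056]]]' 40
python3 -m pendant '[[[0.028,-0.013,0,0,0,0,0.056],[0.028,-0.013,0,0,0,0,0.056],[0.028,-0.013,0,0,0,0,0.056],[0.028,-0.013,0,0,0,0,0.056],[0.028,-0.013,0,0,0,0,0.056],[0.028,-0.013,0,0,0,0,0.056],[0.028,-0.013,0,0,0,0,0.056],[0.028,-0.013,0,0,0,0,0.056],[0.028,-0.013,0,0,0,0,0.056],[0.028,-0.013,0,0,0,0,0.056]]]'
python3 -m pendant '[[[0,0,0,0,0,-0.12,0.056],[0,0,0,0,0,-0.12,0.056],[0,0,0,0,0,-0.12,0.056],[0,0,0,0,0,-0.12,0.056],[0,0,0,0,0,-0.12,0.056],[0,0,0,0,0,-0.12,0.056],[0,0,0,0,0,-0.12,0.056],[0,0,0,0,0,-0.12,0.056],[0,0,0,0,0,-0.12,0.056],[0,0,0,0,0,-0.12,0.056]]]'
cat >> h.py <<'E'
V=(0.5602,0.0522,1.8501)
def where():
    from rig import r
    from scipy.spatial.transform import Rotation as Q
    o=r.get_obs();p=np.array(o['ee_pos']);w,x,y,z=o['ee_rot'];M=Q.from_quat([x,y,z,w]).as_matrix()
    a=V[2];c,s=np.cos(a),np.sin(a);d=p[:2]-V[:2]
    print("t",o['clock'],"chute mm",np.round([1e3*(c*d[0]+s*d[1]),1e3*(-s*d[0]+c*d[1]),1e3*p[2]],1),"yaw err",round(np.arctan2(M[1,0],M[0,0])-a,4),"tilt",np.round(M[:2,2],4),"F",np.round(o['ft_force'],1),"op",round(o['opening'],4),"pad",o['gripper_force'])
E
python3 -c "from h import *;where()"
```

```text
clock: 0.93
ee_pos: [0.381, -0.3308, 0.2053]
ee_rot: [-0.0, 0.991, 0.132, -0.0]
ft_force: [0.7, 0.2, -0.1]
opening: 0.0558
gripper_force: 0.0
clock: 1.77
ee_pos: [0.6173, -0.1321, 0.205]
ee_rot: [-0.0, 0.991, 0.132, -0.0]
ft_force: [-0.5, -0.8, -0.0]
opening: 0.0556
gripper_force: 0.0
clock: 2.6
ee_pos: [0.6162, -0.1333, 0.205]
ee_rot: [-0.0, 0.742, 0.671, -0.0]
ft_force: [-0.2, -0.5, 1.2]
opening: 0.0558
gripper_force: 0.0
t 2.6 chute mm [-193.7   -2.7  205. ] yaw err -0.3794 tilt [-0.0008  0.0003] F [-0.2 -0.5  1.2] op 0.0558 pad 0.0
```

```bash
python3 -m pendant '[[[0,0,0,0,0,-0.1,0.056],[0,0,0,0,0,-0.1,0.056],[0,0,0,0,0,-0.1,0.056],[0,0,0,0,0,-0.08,0.056],[-0.002,0.006,0.02,0,0,0,0.056],[0,0,0.02,0,0,0,0.056],[0,0,0.02,0,0,0,0.056],[0,0,0.015,0,0,0,0.056],[0,0,0.01,0,0,0,0.056],[0,0,0,0,0,0,0.056]]]'
python3 - <<'E'
from h import *
where()
from rig import r
import cv2
s=r.snapshot("side")['frame'][110:260,300:450,::-1];t=r.snapshot("top")['frame'][180:280,310:460,::-1]
cv2.imwrite("pics/c1.png",np.vstack([cv2.resize(x,None,fx=f,fy=f,interpolation=cv2.INTER_CUBIC) for x,f in((s,2.4),(t,2.4))]))
E
```

```text
clock: 3.43
ee_pos: [0.6217, -0.1334, 0.118]
ee_rot: [-0.002, 0.604, 0.797, -0.001]
ft_force: [-0.3, -0.7, -0.7]
opening: 0.056
gripper_force: 0.0
t 3.4333 chute mm [-195.3   -8.   118. ] yaw err -0.0053 tilt [-0.0037  0.001 ] F [-0.3 -0.7 -0.7] op 0.056 pad 0.0
```

View pics/c1.png

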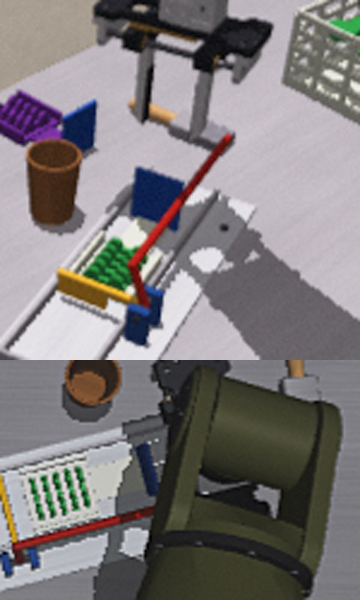

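The picture shows both fingertips above the chute behind the blue plate. The near one, at about (205,140) in the crop, is just inside the red bar. Next I descend.

```bash
python3 -m pendant '[[[0,0,0.01,0,0,0,0.056],[0,0,0.01,0,0,0,0.056],[0,0,0.01,0,0,0,0.056],[0,0,0.01,0,0,0,0.056],[0,0,0.01,0,0,0,0.056],[0,0,0.01,0,0,0,0.056],[0,0,0.01,0,0,0,0.056],[0,0,0.002,0,0,0,0.056],[0,0,0,0,0,0,0.056],[0,0,0,0,0,0,0.056]]]'
python3 -c "from h import *;where()"
python3 -m pendant '[[[0,-0.005,0,0,0,0,0.056],[0,-0.005,0,0,0,0,0.056],[0,-0.005,0,0,0,0,0.056],[0,-0.005,0,0,0,0,0.056],[0,-0.005,0,0,0,0,0.056],[0,-0.005,0,0,0,0,0.056],[0,-0.005,0,0,0,0,0.056],[0,-0.005,0,0,0,0,0.056],[0,-0.003,0,0,0,0,0.056],[0,0,0,0,0,0,0.056]]]'
python3 - <<'E'
from h import *
where()
from rig import r
import cv2
s=r.snapshot("side")['frame'][130:270,290:440,::-1];t=r.snapshot("top")['frame'][180:280,290:440,::-1]
cv2.imwrite("pics/c2.png",np.vstack([cv2.resize(x,None,fx=f,fy=f,interpolation=cv2.INTER_CUBIC) for x,f in((s,2.4),(t,2.4))]))
E
```

```text
clock: 4.37
ee_pos: [0.6229, -0.1337, 0.0487]
ee_rot: [0.0, 0.604, 0.797, 0.0]
ft_force: [0.5, -0.0, 1.1]
opening: 0.0559
gripper_force: 0.0
t 4.3667 chute mm [-195.9   -9.    48.7] yaw err -0.0053 tilt [ 0.0003 -0.0001] F [ 0.5 -0.   1.1] op 0.0559 pad 0.0
clock: 5.2
ee_pos: [0.5806, -0.1455, 0.0483]
ee_rot: [-0.0, 0.604, 0.797, -0.0]
ft_force: [3.4, 0.5, -0.9]
opening: 0.0562
gripper_force: 2.1
t 5.2 chute mm [-195.7   34.9   48.3] yaw err -0.0057 tilt [-0.0003  0.0001] F [ 3.4  0.5 -0.9] op 0.0562 pad 2.071654424071312
```

View pics/c2.png

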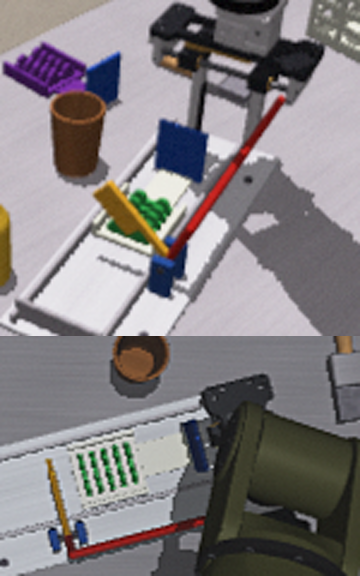

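The gate is up at about 0.75 rad (yellow plate tilted at (135,215), red bar swung out), and the push finger is behind the blue plate. Now I push.

```bash
python3 -m pendant '[[[0.005,0,0,0,0,0,0.056],[0.005,0,0,0,0,0,0.056],[0.005,0,0,0,0,0,0.056],[0.005,0,0,0,0,0,0.056],[0.005,0,0,0,0,0,0.056],[0.005,0,0,0,0,0,0.056],[0.005,0,0,0,0,0,0.056],[0.005,0,0,0,0,0,0.056],[0.005,0,0,0,0,0,0.056],[0.005,0,0,0,0,0,0.056]]]'
python3 -c "from h import *;where()"
python3 -m pendant '[[[0.006,0,0,0,0,0,0.056],[0.006,0,0,0,0,0,0.056],[0.006,0,0,0,0,0,0.056],[0.006,0,0,0,0,0,0.056],[0.006,0,0,0,0,0,0.056],[0.006,0,0,0,0,0,0.056],[0.006,0,0,0,0,0,0.056],[0.006,0,0,0,0,0,0.056],[0.004,0,0,0,0,0,0.056],[0,0,0,0,0,0,0.056]]]'
python3 - <<'E'
from h import *
where()
from rig import r
import cv2
s=r.snapshot("side")['frame'][150:290,280:430,::-1];t=r.snapshot("top")['frame'][180:280,260:410,::-1]
cv2.imwrite("pics/c3.png",np.vstack([cv2.resize(x,None,fx=f,fy=f,interpolation=cv2.INTER_CUBIC) for x,f in((s,2.4),(t,2.4))]))
E
```

```text
clock: 6.13
ee_pos: [0.5678, -0.0969, 0.0486]
ee_rot: [0.0, 0.604, 0.797, -0.0]
ft_force: [5.8, -3.3, -0.4]
opening: 0.0559
gripper_force: 2.9
t 6.1333 chute mm [-145.4   33.8   48.6] yaw err -0.0051 tilt [ 0.0005 -0.0006] F [ 5.8 -3.3 -0.4] op 0.0559 pad 2.9418860748410225
clock: 6.97
ee_pos: [0.5535, -0.0462, 0.0485]
ee_rot: [-0.0, 0.604, 0.797, 0.0]
ft_force: [4.1, 3.1, 0.3]
opening: 0.056
gripper_force: 2.0
t 6.9667 chute mm [-92.8  33.6  48.5] yaw err -0.0047 tilt [0.     0.0001] F [4.1 3.1 0.3] op 0.056 pad 2.0482056587934494
```

View pics/c3.png

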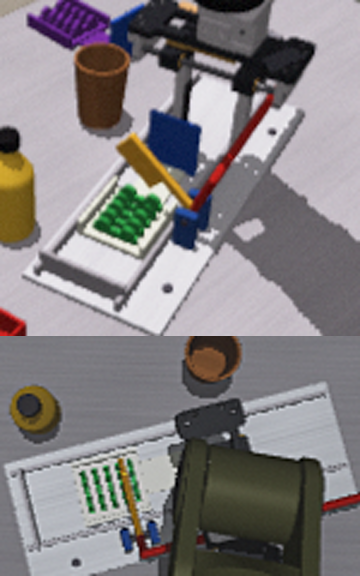

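The gate is held up and the rack is passing under it, with its front edge at about (80,490) in the lower crop. I push 39 mm more.

```bash
python3 -m pendant '[[[0.005,0,0,0,0,0,0.056],[0.005,0,0,0,0,0,0.056],[0.005,0,0,0,0,0,0.056],[0.005,0,0,0,0,0,0.056],[0.005,0,0,0,0,0,0.056],[0.005,0,0,0,0,0,0.056],[0.005,0,0,0,0,0,0.056],[0.003,0,0,0,0,0,0.056],[0.001,0,0,0,0,0,0.056],[0,0,0,0,0,0,0.056]]]'
python3 - <<'E'
from h import *
where()
from rig import r
import cv2
s=r.snapshot("side")['frame'][170:290,280:400,::-1];t=r.snapshot("top")['frame'][190:290,260:380,::-1]
cv2.imwrite("pics/c4.png",np.vstack([cv2.resize(x,None,fx=f,fy=f,interpolation=cv2.INTER_CUBIC) for x,f in((s,2.7),(t,2.7))]))
# predicted pixels in crops of loaded rear edge (top rim z30) at chute x 10,20,30
for x in(10,20,30,100): print(x,((proj("top",W([(x,-38,30),(x,38,30)],*V))-[260,190])*2.7+[0,324]).round())
E
```

```text
clock: 7.9
ee_pos: [0.5432, -0.0096, 0.0485]
ee_rot: [0.0, 0.604, 0.797, -0.0]
ft_force: [3.9, -0.7, 0.9]
opening: 0.056
gripper_force: 2.0
t 7.9 chute mm [-54.7  33.4  48.5] yaw err -0.0052 tilt [ 0.0004 -0.0004] F [ 3.9 -0.7  0.9] op 0.056 pad 2.0494048297405243
10 [[125. 427.]
 [143. 500.]]
20 [[115. 430.]
 [134. 502.]]
30 [[106. 432.]
 [124. 505.]]
100 [[ 40. 450.]
 [ 58. 522.]]
```

View pics/c4.png

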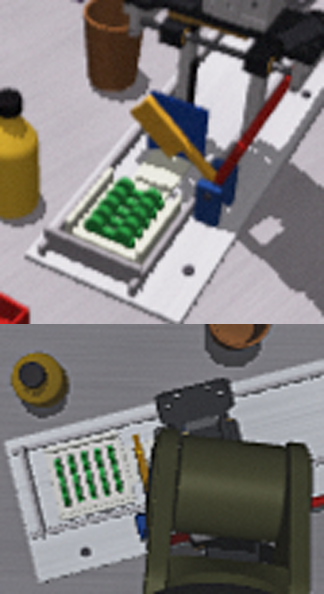

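The rack's rear edge is at about (120,435), which is chute x ≈ +17 mm and so past the gate. I back off, lower the gate with the finger, then lift out.

```bash
python3 -m pendant '[[[-0.005,0,0,0,0,0,0.056],[-0.005,0,0,0,0,0,0.056],[-0.005,0,0,0,0,0,0.056],[0,0.005,0,0,0,0,0.056],[0,0.005,0,0,0,0,0.056],[0,0.005,0,0,0,0,0.056],[0,0.005,0,0,0,0,0.056],[0,0.005,0,0,0,0,0.056],[0,0.005,0,0,0,0,0.056],[0,0.005,0,0,0,0,0.056]]]'
python3 -m pendant '[[[0,0.004,0,0,0,0,0.056],[0,0.003,0,0,0,0,0.056],[0,0.002,0,0,0,0,0.056],[0,0,0,0,0,0,0.056],[0,0,-0.01,0,0,0,0.056],[0,0,-0.02,0,0,0,0.056],[0,0,-0.03,0,0,0,0.056],[0,0,-0.03,0,0,0,0.056],[0,0,-0.03,0,0,0,0.056],[0,0,-0.02,0,0,0,0.056]]]'
python3 -m pendant '[[[-0.03,0,-0.01,0,0,0,0.056],[-0.03,0,0,0,0,0,0.056],[-0.03,0,0,0,0,0,0.056],[-0.03,0,0,0,0,0,0.056],[-0.03,0,0,0,0,0,0.056],[-0.03,0,0,0,0,0,0.056],[-0.02,0,0,0,0,0,0.056],[0,0,0,0,0,0,0.056],[0,0,0,0,0,0,0.056],[0,0,0,0,0,0,0.056]]]'
python3 - <<'E'
from h import *
where()
from rig import r
import cv2
s=r.snapshot("side")['frame'][150:310,240:400,::-1];t=r.snapshot("top")['frame'][190:290,240:400,::-1]
cv2.imwrite("pics/c5.png",np.vstack([cv2.resize(x,None,fx=f,fy=f,interpolation=cv2.INTER_CUBIC) for x,f in((s,2.2),(t,2.2))]))
for x in(0,10,20,30,100): print(x,((proj("top",W([(x,-38,30),(x,38,30)],*V))-[240,190])*2.2+[0,352]).round().tolist())
E
```

```text
clock: 8.83
ee_pos: [0.5812, -0.0141, 0.0482]
ee_rot: [-0.0, 0.604, 0.797, -0.0]
ft_force: [-0.3, -0.2, 0.1]
opening: 0.056
gripper_force: 0.0
clock: 9.67
ee_pos: [0.5898, -0.0122, 0.1925]
ee_rot: [0.001, 0.604, 0.797, 0.001]
ft_force: [1.1, -0.0, 0.5]
opening: 0.0564
gripper_force: 0.0
clock: 10.5
ee_pos: [0.6434, -0.2039, 0.1989]
ee_rot: [-0.0, 0.604, 0.797, 0.0]
ft_force: [0.0, 0.2, -0.8]
opening: 0.056
gripper_force: 0.0
t 10.5 chute mm [-269.1   -9.4  198.9] yaw err -0.005 tilt [0.     0.0002] F [ 0.   0.2 -0.8] op 0.056 pad 0.0
0 [[153.0, 434.0], [169.0, 493.0]]
10 [[146.0, 436.0], [161.0, 495.0]]
20 [[138.0, 438.0], [153.0, 497.0]]
30 [[130.0, 440.0], [145.0, 499.0]]
100 [[76.0, 454.0], [91.0, 514.0]]
```

View pics/c5.png

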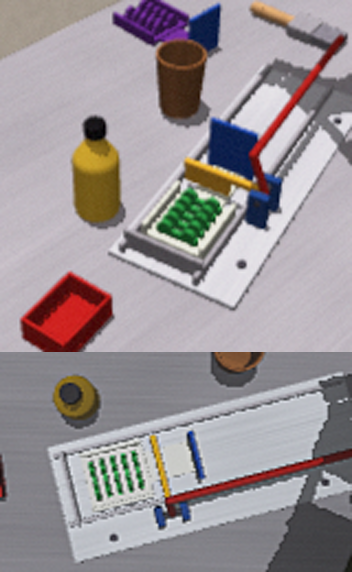

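The gate is shut over the tail and nothing else has moved. One numeric check of the rack's final position before handing in.

Run:
```python
from h import *
from rig import r
import cv2
from scipy.optimize import least_squares as L
a=cv2.imread("pics/top0.png");b=r.snapshot("top")['frame'][:,:,::-1].astype(np.uint8)
def cen(im,k):
    B,G,R=[im[190:290,255:385,i].astype(int) for i in range(3)]
    m=(G>R+40)&(G>B+40) if k=='g' else (B>R+40)&(B>G+30)
    if k=='b': # largest blob = plate
        n,l,st,c=cv2.connectedComponentsWithStats(m.astype(np.uint8));i=1+np.argmax(st[1:,4]);return c[i]+[255,190],st[i,4]
    y,x=np.nonzero(m);return np.array([x.mean()+255,y.mean()+190]),m.sum()
for k,z,o in(('g',26,0),('b',50,-103)):
    for im in(a,b):
        p,n=cen(im,k);s=L(lambda u:(proj("top",W([(u[0]+o,u[1],z)],*V))-p).ravel(),[0,0]);print(k,n,p.round(1),"rack x",s.x.round(1),"rear",round(s.x[0]-40,1))
```

```text
g 110 [335. 235.] rack x [-62.8  -0.1] rear -102.8
g 136 [292.1 245.3] rack x [59.8 -2.5] rear 19.8
b 55 [372.7 224.9] rack x [-65.1  -0.9] rear -105.1
b 57 [328.7 236.5] rack x [59.1 -0.6] rear 19.1
```

```bash
python3 -c "
from rig import r
print(r.finish_job())"
```

```text
the job is handed in; nothing more can be done
None
```

The job is handed in: the rack's loaded part ended about 19 mm past the gate (8 mm needed), the gate is shut over the flat tail, and the arm is clear after about 10.5 s; the bottle, cup, red box and brush were left alone.

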